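Nudge the amplifier's copper plate home over its two locating pins

TASK

The copper base plate with the amplifier on it lies askew on top of the heat sink's two locating pins. With your fingertips nudge it sideways until its round hole and its slot drop over the pins and it lies flat on the heat sink, covering the grey pad. Do not lift it, do not touch the parts soldered on it, and leave the other things on the bench where they are.

Things in the scene. Friction and masses are not known exactly. Their poses are not given: they have to be found in the camera images.
- heatsink: black finned heat sink, face 150 (x) x 220 (y) mm, screwed to a pine board 20 mm thick that spans x -100..100, y -145..255 mm; it cannot move. Origin: at bench height under the middle of the face; z up; the flat face is at z = 62 mm. A thin pale grey pad, 92 x 115 mm, centred on the face and parallel to it, marks the plate's place. Fixed thermostat, 10 mm high, at x 62, y 98.
- round_pin (a point): foot, on the face, of the steel pin at x = +22, y = +34 mm on the heat sink; it takes the round hole. Both pins are 7 mm in diameter and stand 7 mm out of the face, the upper 3 mm tapered to a 3 mm flat tip
- slot_pin (a point): foot, on the face, of the other pin, at x = +22, y = -34 mm on the heat sink; it takes the slot
- plate: copper plate 92 (x) x 115 (y) x 8 (z) mm, 0.7 kg, loose; 3 to 6 N slide it. Origin: centre of its underside. Seated, it is centred on the heat sink's face, axes agreeing. It starts resting on both pin tips, its +x side raised (5 degrees), -x edge on the face, shifted 8 to 15 mm to the heat sink's -x, up to 13 mm to either side in y, turned up to 6 degrees. Ignore its four small screw holes.
- round_hole (a point): centre, on the underside, of the plate's round hole, 9.5 mm across, at x = +22, y = +34 mm on the plate
- slot (a point): centre, on the underside, of the plate's slot, 9.5 mm wide (x) and 16.5 mm long (y), at x = +22, y = -34 mm on the plate
- amplifier: fragile amplifier soldered on top of the plate (green circuit boards, white transistor, black ferrite transformers, blue capacitor), part of the plate, same origin and axes. It covers x -34..10, y -42..42 mm and rises at most 16 mm above the plate's top; the plate is bare for at least 12 mm along every edge
- screwdriver: yellow-handled screwdriver, 170 mm long, 26 mm thick, lying on the board beside the heat sink; origin under its middle
- screw_tin: round open steel tin of screws, 64 mm across, 18 mm high, on the board beside the heat sink; origin under its centre
- solder_reel: reel of solder with red flanges, standing on end, 58 mm across, 42 mm high; origin under its centre
- mug: blue mug, 80 mm across, 92 mm high; origin under its centre
Things that resemble listed ones, but are neither listed nor needed, are in the scene too. There is more than one size of the plate; the job needs the middle-sized.

How it is judged (in metres and radians):
At the end, for the whole second after the job is handed in: The round hole is over its pin (within 3 mm) and the slot over the other (within 5 mm), the plate lies flat on the heat sink (within 1.5 mm and 1.4 degrees) and is at rest (horizontal distance between round_hole and round_pin below 0.003 m and horizontal distance between slot and slot_pin below 0.005 m and z of plate in the frame of heatsink below 0.0635 m and angle between plate's own z axis and vertical below 0.025 rad and linear speed of plate below 0.01 m/s); the robot touches nothing.
It fails at once if the plate is lifted (more than 10 mm above its place, or tipped beyond 14 degrees) (z of plate in the frame of heatsink above 0.072 m or angle between plate's own z axis and vertical above 0.25 rad).
It fails at once if the robot touches the parts soldered on the plate (more than 1 N) (contact force between any of the fingers, the arm and amplifier above 1 N).
It fails at once if another thing on the bench is moved more than 20 mm or knocked over (distance of any of screwdriver, screw_tin, solder_reel, mug from where it was at the start of the episode above 0.02 m or angle between any of screwdriver, screw_tin, solder_reel, mug's own z axis and vertical above 0.5 rad).
It also fails if it takes over 58 s, if anything falls off the work surface, if the arm or the gripper's body presses on something with over 40 N, if the wrist force passes 120 N, or if a joint passes its speed limit or range.

ROBOT

A 6-joint arm with a two-finger parallel gripper is mounted at the origin on the work surface. World frame = base frame: x ahead of the robot, y to its left, z up, the work surface at z = 0. Lengths are in m, angles in degrees, forces in N, time in s.
With the tool pointing down it reaches from about 0.35 to 0.875 m from the base axis. Payload 4.2 kg.
Tool frame: the origin (TCP) lies on the front face of the gripper's body, between the roots of the fingers; the fingertips stand 70 mm ahead of it and the grasp point (between the pads) lies 51 mm ahead of it; x points along the fingers, y is the direction in which the jaws open and shut, and the axes are right-handed (so a half turn about x gives the same grasp; the last joint's range is limited). The gripper opens to 87 mm and grips with 3 to 60 N. Pads are 19 mm wide; open, the fingers measure 117 mm over their backs; the gripper's body (75 mm by 190 mm) begins 51 mm behind the grasp point.
Start: joints at [-59.725, 22.042, 0.453, 0, -68.411, -14.817], TCP at [0.167, -0.602, 0.292] pointing down, gripper open.
Joint ranges: [-179.83, 179.83], [-69.29, 118.12], [-61.27, 80.66], [-181.25, 117.63], [-171.15, -9.14], [-177.46, 177.46]. Speed limits (degrees/s): [159.86, 159.86, 180, 180, 180, 180].

INTERFACE

Orientations are given as a 3x3 rotation matrix whose columns are the frame's x, y, z axes.
In Python, from station import r, viewer, spotter gives the robot as it stands.
- The arm moves only by the tool move_arm, never from a script. Its argument "series" is a list that holds one entry, the list of rows, each a list of 7 numbers: the turn, a rotation vector about the world's x, y, z scaled (see below), then the shift along the world's x, y, z scaled (see below), then the opening, from 0 (shut) to 1 (fully open). A call has 1 to 20 rows; each row shifts and turns the pose as measured when the row begins; what a row does not reach is not made up. The controller multiplies each number of a shift by 60 mm and each number of a turn by 8 degrees. A row lasts 1/8 s, in which the tool goes at most 62.5 mm and 10.7 degrees, less where a joint would pass 70% of its speed; a pose out of reach is approached as far as the arm can. A call with a number of a shift or a turn outside -1 to 1 is refused whole. A call with a gripper value outside its range is refused whole. The fingers move at their own pace and stop on an object; the grip force is fixed at half the most. Time passes only in rows, so rows that do not move let the fingers close. It gives the time, the measured TCP pose, the force and the opening at its end, in the units of the state.
- r.sense(): the state, without advancing time (a new reading comes with each control period).
- viewer.capture(name): name is "side" or "top"; returns (picture, depth): 384x512x3 uint8, red, green, blue; 384x512 float32, m along the optical axis (not along the pixel's ray), 0 where there is no reading.
- viewer.camera_params(name): a dict with "mtx" (3x3 intrinsics, pixels), "pose" (4x4, takes a point from camera to world coordinates). Camera axes: x right, y down, z forward; pixel columns grow to the right and rows downward; lengths in m; the calibration is good to about 2 mm. A picture is of the moment at which its call begins. camera_params takes no time and is no camera call.
- r.finish_job(): hands the job in, once; it reports no verdict.
Trained networks look in the newest picture that a camera, given by its name, has taken for a name from the list of things; names that differ only in an ending like _2 or _b are one class to them, and where a whole thing is asked for, a point or a joint stands for the part that bears it (a point fixed in the world has none). Each returns a list of dicts, best first, with "conf" (0 to 1); they miss things now and then, are a little off and sometimes report something else, mostly with a low value. They report only what shows in the picture. A call takes as long as a camera call. They do not tell look-alikes from the thing itself.
- spotter.find_in(camera, name): "centre" ([column, row] in pixels, amid what is visible of it).
- spotter.trace(camera, name): "mask" (384x512 bool, what is visible of it) and "centre" ([column, row] in pixels, amid what is visible of it).
The state is a dict: "time_s": time; "joints": joint angles; "joint_velocities": joint speeds; "effort": joint torques, N m; "tcp_pos": TCP position; "ee_rot": TCP orientation; "wrist_force": force on the tool from outside, world axes, zero at the start; "moment": the same for the moment, N m; "gripper_width": opening from 0.0 (shut) to 1.0 (fully open).
Only numpy, scipy, OpenCV 4.12 (cv2) and the standard library are available. Lean on these libraries where they do the work, as an engineer would, in place of code of your own. Each camera call takes 0.05 s, during which the arm holds its last target.

## Working session

There is one attempt and no reset: what is moved stays moved. The work goes in short steps, Python scripts to look and compute and a tool call to move; the robot and the scene stay as the last step left them, time stands still between calls to the robot, and variables do not carry over. Pictures are saved under pics/ and viewed, and the job is handed in when it is done.

Besides the shell and the picture viewer there is one more tool, called after "Call:" as a command line: name --argument value ..., lists and objects as JSON in quotes. move_arm: Moves the arm, as the interface text tells. Its arguments: {"type":"object","properties":{"series":{"type":"array","items":{"type":"array","items":{"type":"array","items":{"type":"number","minimum":-1,"maximum":1}}}}},"required":["series"]}

```bash
ls; mkdir -p pics
python3 - <<'E'
from station import r, viewer, spotter
import cv2,numpy as np
np.set_printoptions(precision=4,suppress=True)
for n in ["side","top"]:
    im,d=viewer.capture(n); cv2.imwrite(f"pics/{n}0.png",im[...,::-1]); np.savez(f"{n}0.npz",im=im,d=d)
    p=viewer.camera_params(n); print(n,p["mtx"],p["pose"])
    for k in ["plate","heatsink"]:
        for o in spotter.trace(n,k): 
            print(k,o["conf"],o["centre"],o["mask"].sum())
s=r.sense();print(s["time_s"],s["tcp_pos"],s["ee_rot"],s["wrist_force"],s["gripper_width"])
E
```

```text
pics
side [[471.2518   0.     246.4868]
 [  0.     471.2518 186.2438]
 [  0.       0.       1.    ]] [[-0.9987 -0.0194  0.0474  0.4728]
 [-0.05    0.57   -0.8201  0.9316]
 [-0.0111 -0.8214 -0.5702  0.772 ]
 [ 0.      0.      0.      1.    ]]
plate 0.78 [238.1, 217.5] 1247
plate 0.69 [142.8, 232.2] 800
plate 0.68 [361.5, 286.3] 3694
heatsink 0.59 [231.3, 267.4] 8841
top [[349.3269   0.     257.6321]
 [  0.     349.3269 193.2963]
 [  0.       0.       1.    ]] [[-0.0215 -0.9925  0.1206  0.3942]
 [-0.9996  0.0238  0.0176 -0.0729]
 [-0.0204 -0.1202 -0.9925  1.1983]
 [ 0.      0.      0.      1.    ]]
plate 0.92 [184.6, 274.8] 1932
plate 0.88 [229.0, 127.3] 477
plate 0.68 [176.9, 176.0] 204
plate 0.65 [223.8, 189.4] 958
heatsink 0.7 [202.9, 191.3] 5152
0.3 [ 0.1666 -0.6022  0.2919] [[-0.0002 -0.2665  0.9638]
 [ 0.0006  0.9638  0.2665]
 [-1.      0.0007 -0.    ]] [-0.7493  0.6379  1.2772] 1.0010430515376025
```

View pics/side0.png

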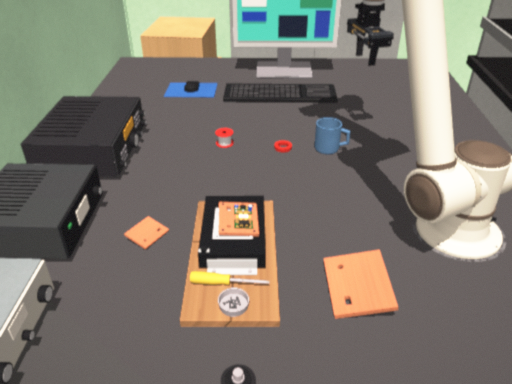

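View pics/top0.png

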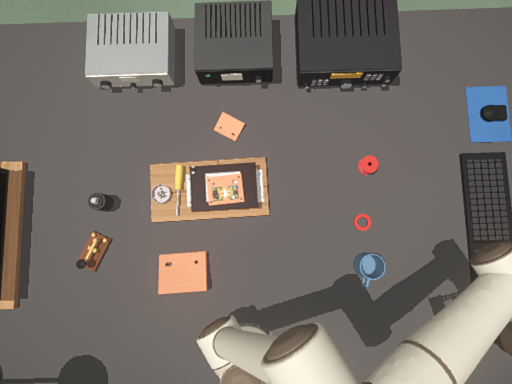

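The middle plate with the amplifier is on the heat sink (top ~224,189; side ~238,217). The other two plates are decoys. I'll zoom in next.

```bash
cat > h.py <<'E'
import numpy as np,cv2
from station import r, viewer, spotter
np.set_printoptions(precision=4,suppress=True,linewidth=150)
def cloud(n,d):
    p=viewer.camera_params(n);K=p["mtx"];T=p["pose"]
    v,u=np.mgrid[:d.shape[0],:d.shape[1]]
    P=np.stack([(u-K[0,2])/K[0,0]*d,(v-K[1,2])/K[1,1]*d,d],-1)
    return P@T[:3,:3].T+T[:3,3]
def proj(n,X):
    p=viewer.camera_params(n);K=p["mtx"];T=p["pose"]
    c=(np.atleast_2d(X)-T[:3,3])@T[:3,:3]
    q=c@K.T
    return q[:,:2]/q[:,2:]
def crop(n,im,c,w,s,fn,lines=()):
    x0,y0=c[0]-w//2,c[1]-w*3//8
    a=cv2.resize(im[y0:y0+w*3//4,x0:x0+w,::-1],None,fx=s,fy=s,interpolation=cv2.INTER_CUBIC)
    for P,col in lines:
        q=(proj(n,P)-[x0,y0]+.5)*s-.5
        cv2.polylines(a,[np.round(q*16).astype(np.int32)],True,col,1,cv2.LINE_AA,4)
    cv2.imwrite(fn,a)
E
python3 - <<'E'
from h import *
for n,c,w in [("side",(236,225),96),("top",(224,189),96)]:
    z=np.load(f"{n}0.npz");crop(n,z["im"],c,w,8,f"pics/{n}0z.png")
    C=cloud(n,z["d"]);
    print(n,[ (round(float(a),4)) for a in C[c[1],c[0]]])
z=np.load("top0.npz");C=cloud("top",z["d"])
print(np.round(C[184:200:1,180:270:6,2]*1000).astype(int))
print("centres",C[189,190],C[189,256],C[165,224],C[209,224])
E
```

```text
side [0.5469, 0.0909, 0.0777]
top [0.5474, 0.056, 0.0755]
[[40 27 61 65 60 79 75 76 75 76 77 62 61 25 22]
 [36 22 57 59 61 76 78 75 76 79 76 60 65 28 23]
 [39 21 63 59 57 78 79 77 76 74 76 62 58 23 18]
 [40 18 60 64 65 76 78 78 74 78 71 63 62 23 21]
 [37 18 60 68 63 74 75 73 74 77 76 65 63 27 20]
 [42 19 64 62 59 76 73 71 75 71 74 65 58 27 18]
 [23 22 64 63 59 78 80 77 74 83 79 62 65 23 24]
 [20 22 64 61 61 72 88 76 77 85 73 65 60 23 17]
 [17 22 63 62 64 67 88 76 72 81 68 64 62 24 21]
 [18 23 59 61 59 76 87 74 73 80 75 64 65 25 22]
 [18 25 64 62 62 70 89 77 74 74 69 60 59 24 23]
 [19 23 61 61 64 71 88 79 77 75 69 65 61 24 20]
 [20 17 61 63 63 72 85 73 68 88 69 61 62 31 21]
 [20 18 63 64 64 71 83 75 71 86 71 66 67 45 20]
 [22 21 58 66 62 72 71 73 73 85 74 63 63 49 21]
 [16 22 62 63 61 69 75 73 73 72 73 60 60 51 22]]
centres [0.5515 0.1692 0.0647] [ 0.5466 -0.0477  0.0623] [0.6291 0.0565 0.0637] [0.4834 0.0583 0.0606]
```

Run:
```python
from h import *
```

```text
(no output)
```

View pics/side0z.png

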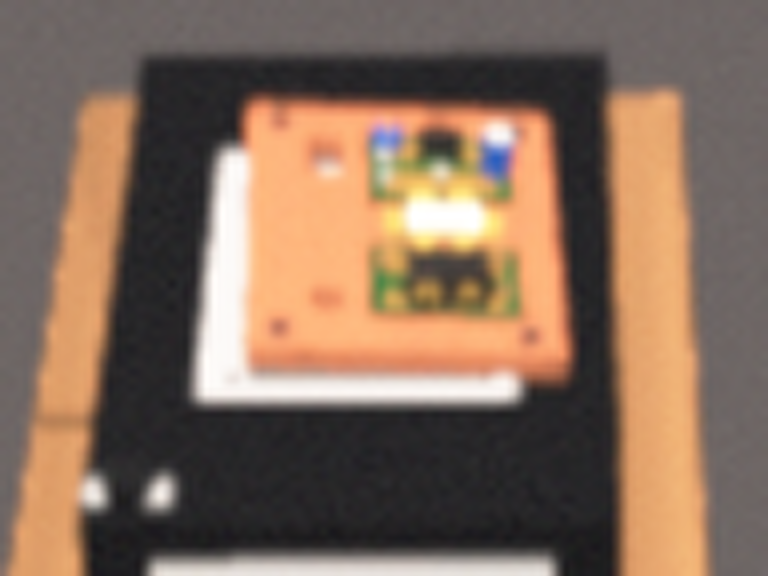

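View pics/top0z.png

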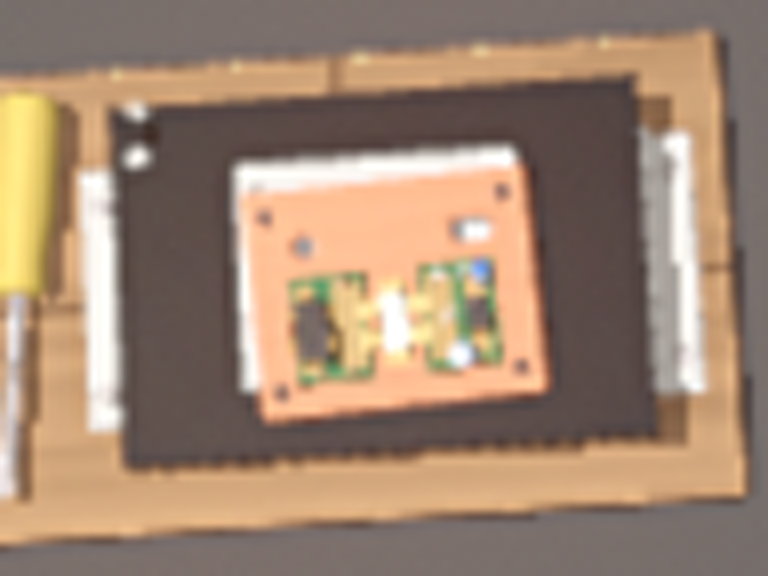

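```bash
cat > fit.py <<'E'
from h import *
from scipy.optimize import minimize
from scipy.spatial.transform import Rotation as Rn
HX,HY,T=.046,.0575,.008
def rect(a,b,z): return np.array([[-a,-b,z],[a,-b,z],[a,b,z],[-a,b,z]])
def hsT(h,P): 
    return P@Rn.from_euler('z',h[2],degrees=True).as_matrix().T+[h[0],h[1],0]
def plateP(q,P,zt):
    # q: x,y,yaw in hs frame of plate centre ; zt tilt deg; -x edge on the face
    R=Rn.from_euler('ZY',[q[2],-zt],degrees=True).as_matrix()
    z0=.062+HX*np.sin(np.radians(zt))
    return P@R.T+[q[0],q[1],z0]
S=8
def model(n,h,q,tilt,x0,y0,w,hh,off):
    im=np.full((hh*S,w*S),0,np.uint8)
    def poly(P,l):
        u=(proj(n,P)+off-[x0,y0]+.5)*S-.5
        u=cv2.convexHull(u.astype(np.float32))[:,0]
        cv2.fillConvexPoly(im,np.round(u*16).astype(np.int32),l,cv2.LINE_8,4)
    poly(hsT(h,rect(.046,.0575,.0622)),1)
    b=rect(HX,HY,0);t=rect(HX,HY,T)
    poly(hsT(h,plateP(q,np.vstack([b,t]),tilt)),2)
    poly(hsT(h,plateP(q,t,tilt)),3)
    return im
def fit(ims,h0,q0,tilt=5.,fix_tilt=True):
    """ims dict n->image ; joint params: h(3), q(3), offsets per second camera(2)"""
    names=list(ims);prep={}
    for n in names:
        im=cv2.GaussianBlur(ims[n].astype(np.float32),(0,0),.6)
        u=proj(n,hsT(h0,rect(.07,.085,.062)));x0,y0=np.floor(u.min(0)).astype(int);x1,y1=np.ceil(u.max(0)).astype(int)
        roi=np.zeros(im.shape[:2],np.uint8)
        cv2.fillConvexPoly(roi,np.round(u).astype(np.int32),1)
        A=hsT(h0,plateP(q0,np.vstack([rect(.03,.046,T)-[.006,0,0],rect(.03,.046,T+.016)-[.006,0,0]]),tilt))
        # ignore the interior (amplifier, holes)
        A=np.vstack([A,hsT(h0,plateP(q0,rect(.036,.048,T),tilt))])
        hu=cv2.convexHull(proj(n,A).astype(np.float32))[:,0]
        cv2.fillConvexPoly(roi,np.round(hu).astype(np.int32),0)
        prep[n]=(im[y0:y1,x0:x1],roi[y0:y1,x0:x1]>0,x0,y0,x1-x0,y1-y0)
    def cost(p,full=False):
        h=[p[0]*1e-3,p[1]*1e-3,p[2]];q=[p[3]*1e-3,p[4]*1e-3,p[5]];c=0;tl=tilt if fix_tilt else p[-1]
        for i,n in enumerate(names):
            im,roi,x0,y0,w,hh=prep[n];off=np.array([0,0]) if i==0 else p[6:8]
            m=model(n,h,q,tl,x0,y0,w,hh,off)
            F=[]
            for l in range(4):
                f=(m==l).astype(np.float32).reshape(hh,S,w,S).mean((1,3))
                F.append(cv2.GaussianBlur(f,(0,0),.8)[roi])
            F=np.array(F).T;y=im[roi]
            s=np.linalg.lstsq(F,y,rcond=None)[0]
            e=np.abs(y-F@s);c+=np.minimum(e,60).mean()
        return c
    p0=[h0[0]*1e3,h0[1]*1e3,h0[2],q0[0]*1e3,q0[1]*1e3,q0[2]]+([0,0] if len(names)>1 else [])+([] if fix_tilt else [tilt])
    p=np.array(p0)
    for k in (1,.4):
        sim=np.vstack([p]+[p+k*np.eye(len(p))[i]*([6,6,4,6,6,4,1.,1.,1.5][i] if not(i==len(p)-1 and not fix_tilt) else 1.5) for i in range(len(p))])
        s=minimize(cost,p,method="Nelder-Mead",options=dict(initial_simplex=sim,xatol=.02,fatol=1e-3,maxiter=1500));p=s.x
    return p,s.fun
def show(n,im,p,fn,c,w=96,s=8,tilt=5.,off=(0,0)):
    h=[p[0]*1e-3,p[1]*1e-3,p[2]];q=[p[3]*1e-3,p[4]*1e-3,p[5]]
    L=[(hsT(h,rect(.075,.11,.062)),(255,255,0)),(hsT(h,rect(.046,.0575,.062)),(0,255,0)),(hsT(h,plateP(q,rect(HX,HY,T),tilt)),(255,0,0)),(hsT(h,plateP(q,rect(HX,HY,0),tilt)),(255,0,255))]
    for y in (.034,-.034):
        a=np.linspace(0,6.28,20);L.append((hsT(h,np.c_[.022+.0015*np.cos(a),y+.0015*np.sin(a),a*0+.069]),(0,0,255)))
    crop(n,im,c,w,s,fn,L)
E
cat > a.py <<'E'
from fit import *
T0=np.load("top0.npz")["im"];S0=np.load("side0.npz")["im"]
h0=[.555,.056,2.];q0=[-.01,0,3.]
for ims in ({"top":T0},{"side":S0},{"top":T0,"side":S0}):
    p,f=fit(ims,h0,q0); print(list(ims),p,f)
    if len(ims)==1:
        n=list(ims)[0];show(n,ims[n],p,f"pics/fit_{n}.png",(236,225) if n=="side" else (224,189))
E
time python3 a.py
```

```text
['top'] [559.7803  61.5985   2.2362 -12.2602  -7.336    2.6851] 4.108157634735107
['side'] [557.5805  64.116    2.2919 -12.9323  -6.9484   3.0096] 5.442368507385254Traceback (most recent call last):
  File "a.py", line 5, in <module>
    p,f=fit(ims,h0,q0); print(list(ims),p,f)
        ~~~^^^^^^^^^^^
  File "fit.py", line 56, in fit
    s=minimize(cost,p,method="Nelder-Mead",options=dict(initial_simplex=sim,xatol=.02,fatol=1e-3,maxiter=1500));p=s.x
    res = _minimize_neldermead(fun, x0, args, callback, bounds=bounds,
                               **options)
    fxcc = func(xcc)
    fx = function(np.copy(x), *(wrapper_args + args))
  File "fit.py", line 43, in cost
    m=model(n,h,q,tl,x0,y0,w,hh,off)
  File "fit.py", line 22, in model
    poly(hsT(h,plateP(q,np.vstack([b,t]),tilt)),2)
    ~~~~^^^^^^^^^^^^^^^^^^^^^^^^^^^^^^^^^^^^^^^^^^
  File "fit.py", line 17, in poly
    u=(proj(n,P)+off-[x0,y0]+.5)*S-.5
       ~~~~^^^^^
  File "h.py", line 10, in proj
    p=viewer.camera_params(n);K=p["mtx"];T=p["pose"]
ValueError: time passes only in moves, steps and waits

real	0m13.073s
user	0m9.826s
sys	0m0.481s
```

```bash
python3 - <<'E'
from station import viewer,r
import numpy as np
print(r.sense()["time_s"])
d={}
for n in("side","top"):
    p=viewer.camera_params(n); d[n+"m"]=p["mtx"];d[n+"p"]=p["pose"]
np.savez("cam.npz",**d)
E
sed -i 's/p=viewer.camera_params(n);K=p\["mtx"\];T=p\["pose"\]/K=_c[n+"m"];T=_c[n+"p"]/; s/^def cloud/_c=dict(np.load("cam.npz"))\ndef cloud/' h.py; time python3 a.py
```

```text
0.3
['top'] [559.7803  61.5985   2.2362 -12.2602  -7.336    2.6851] 4.108157634735107
['side'] [557.5805  64.116    2.2919 -12.9323  -6.9484   3.0096] 5.442368507385254
['top', 'side'] [560.0324  61.4216   2.3683 -12.8814  -7.2678   2.7499   0.9397   0.8354] 10.061945915222168
real	0m12.884s
user	0m13.390s
sys	0m0.124s
```

View pics/fit_top.png

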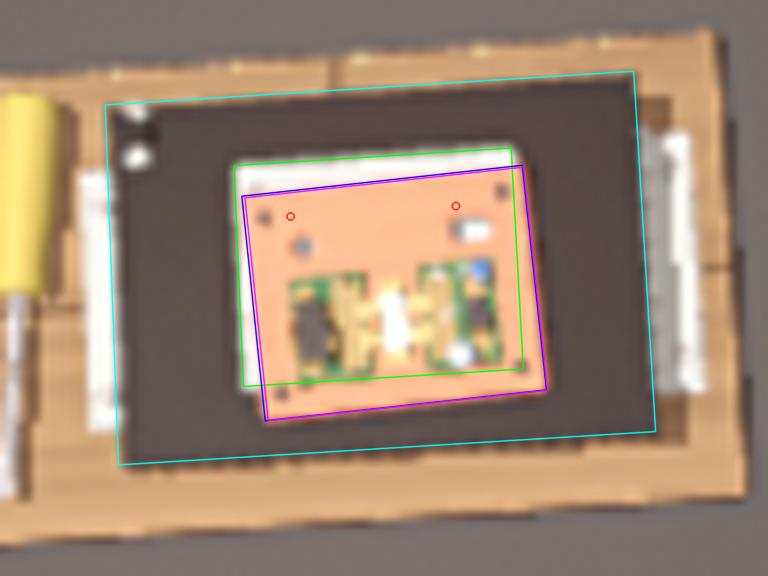

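View pics/fit_side.png

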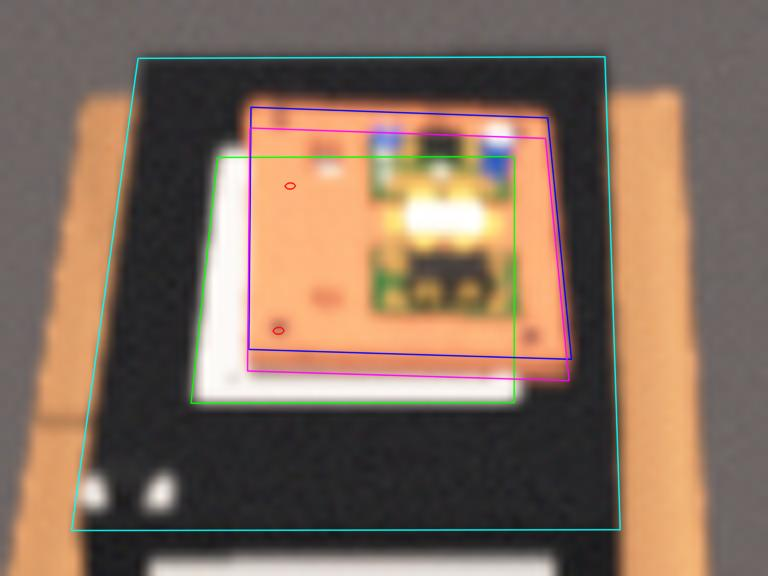

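Run:
```python
from fit import *
z=np.load("side0.npz")["im"].astype(int)
print("col 217 (pad strip) rows 200..245 G:",z[200:246,217,1])
print("col 215",z[200:246,215,1])
print("col 230 rows 195..245 R:",z[195:246,230,0])
h=[.5576,.0641,2.29]
print(proj("side",hsT(h,np.array([[.044,y,.062] for y in (.0575,-.0575,.11,-.11)]))))
z=np.load("top0.npz")["im"].astype(int)
print("top row 174 G cols 190..250",z[174,190:251,1])
print("top row 172 G cols 190..250",z[172,190:251,1])
```

```text
col 217 (pad strip) rows 200..245 G: [ 36  36  41  42  43  45  74 151 227 247 249 248 247 246 247 247 248 248 248 248 248 248 248 248 247 246 245 246 246 247 245 245 245 245 245 236 229
 243 228 131  48  40  40  37  35  36]
col 215 [ 39  37  38  42  39  36  51  97 147 184 195 214 220 227 237 241 242 242 243 244 246 247 248 249 249 249 249 249 249 249 249 249 250 250 249 248 248
 247 229 129  45  38  39  38  36  37]
col 230 rows 195..245 R: [ 90  58  43  40  41  50 107 210 250 253 252 250 240 233 241 252 253 253 254 253 254 254 254 254 253 253 254 254 254 253 249 244 250 253 254 254 253
 251 235 220 208 225 246 235 139  50  39  39  36  38  38]
[[212.2536 238.8911]
 [215.487  208.1765]
 [210.5804 254.7847]
 [216.7955 195.7471]]
top row 174 G cols 190..250 [ 95  74  97  89  76  72  75  77  77  77  77  77  76  72  86 186 251 255 252 252 251 250 250 250 249 248 248 248 248 248 247 248 246 243 242 242 241
 240 238 238 238 229 219 216 215 206 204 194 192 197 193 113  53  66  71  70  71  72  73  70  70]
top row 172 G cols 190..250 [ 84 136 222 251 167  86  74  75  76  76  77  76  76  76  72  73  81  79  79  79  92  95  95 117 121 120 120 122 144 147 149 171 175 174 175 186 187
 188 204 206 206 205 207 225 229 229 249 252 254 255 164  74  67  71  72  71  72  72  72  70  70]
```

```bash
sed -i 's/im=cv2.GaussianBlur(ims\[n\].astype(np.float32),(0,0),.6)/im=cv2.GaussianBlur(((ims[n]\/255.)**2.2*255).astype(np.float32),(0,0),.6)/; s/np.minimum(e,60).mean()/np.minimum(e,120).mean()/' fit.py; python3 a.py
python3 - <<'E'
from fit import *
T0=np.load("top0.npz")["im"];S0=np.load("side0.npz")["im"]
print(fit({"top":T0,"side":S0},[.559,.0615,2.3],[-.0125,-.0072,2.8],5.,False))
E
```

```text
['top'] [558.8325  60.8729   2.2062 -10.99    -6.4981   2.8663] 3.9499542713165283
['side'] [556.8692  63.1536   2.2206 -11.6945  -5.5004   3.2845] 4.724571704864502
['top', 'side'] [559.3516  60.8758   2.4206 -11.6743  -6.2178   2.7195   0.9437   0.7244] 9.078620910644531
(array([559.2106,  60.9898,   2.2902, -11.5782,  -6.1783,   2.8849,   0.9249,   0.6555,   3.6379]), np.float64(8.800353050231934))
```

View pics/fit_side.png

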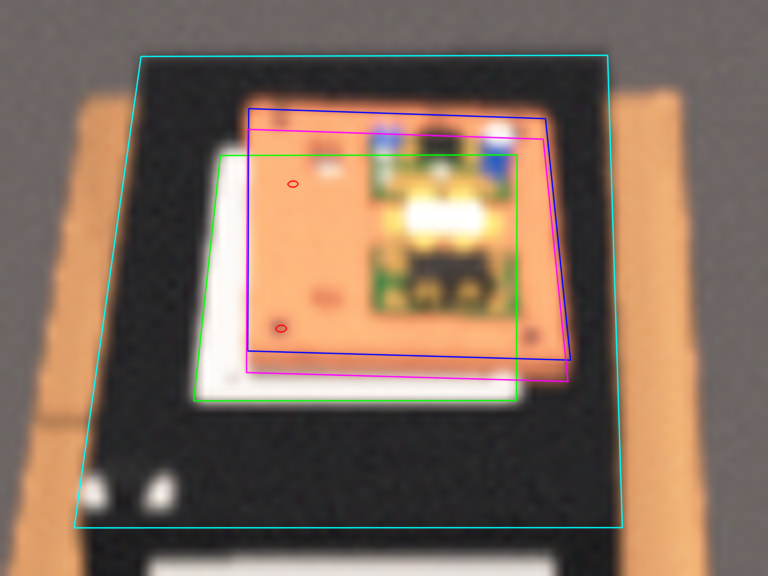

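Call:
move_arm --series '[[[0, 0, -0.4, 0.522, 0.794, -0.125, 0], [0, 0, -0.4, 0.522, 0.794, -0.125, 0], [0, 0, -0.4, 0.522, 0.794, -0.125, 0], [0, 0, -0.4, 0.522, 0.794, -0.125, 0], [0, 0, 0, 0.522, 0.794, -0.125, 0], [0, 0, 0, 0.522, 0.794, -0.125, 0], [0, 0, 0, 0.522, 0.794, -0.125, 0], [0, 0, 0, 0.522, 0.794, -0.125, 0], [0, 0, 0, 0.522, 0.794, -0.125, 0], [0, 0, 0, 0.522, 0.794, -0.125, 0], [0, 0, 0, 0.522, 0.794, -0.125, 0], [0, 0, 0, 0.522, 0.794, -0.125, 0], [0, 0, 0, 0, 0, 0, 0]]]'

```text
time_s: 1.92
tcp_pos: [0.5522, -0.0116, 0.2005]
ee_rot: [[0.008, -0.038, 0.999], [-0.003, 0.999, 0.038], [-1.0, -0.004, 0.008]]
wrist_force: [-1.4, -1.0, -0.3]
gripper_width: 0.006
```

Call:
move_arm --series '[[[0, 0.03, 0, -0.15, -0.32, 0, 0], [0, 0.03, 0, 0, 0, 0, 0], [0, 0, 0, 0, 0, 0, 0]]]'

```text
time_s: 2.3
tcp_pos: [0.5411, -0.0337, 0.2006]
ee_rot: [[-0.002, -0.036, 0.999], [-0.003, 0.999, 0.036], [-1.0, -0.003, -0.002]]
wrist_force: [-1.1, 0.9, -0.7]
gripper_width: 0.001
```

Now I'll descend and take a look with the gripper beside the plate.

Call:
move_arm --series '[[[0, 0, 0.02, 0, 0, -0.45, 0], [0, 0, 0, 0, 0, -0.45, 0], [0, 0, 0, 0, 0, -0.15, 0], [0, 0, 0, 0, 0, 0, 0]]]'

```text
time_s: 2.8
tcp_pos: [0.5411, -0.0365, 0.1387]
ee_rot: [[0.003, -0.034, 0.999], [-0.003, 0.999, 0.034], [-1.0, -0.003, 0.003]]
wrist_force: [0.1, -0.3, 1.0]
gripper_width: 0.006
```

```bash
cat > look.py <<'E'
import sys
from fit import *
tag=sys.argv[1]
for n in ["side","top"]:
    im,d=viewer.capture(n);np.savez(f"{n}{tag}.npz",im=im,d=d)
    crop(n,im,(236,225) if n=="side" else (224,189),96,6,f"pics/{n}{tag}.png")
a,b=cv2.imread(f"pics/side{tag}.png"),cv2.imread(f"pics/top{tag}.png")
cv2.imwrite(f"pics/both{tag}.png",cv2.resize(np.vstack([a,b]),None,fx=.69,fy=.69,interpolation=cv2.INTER_AREA))
s=r.sense();print(s["time_s"],s["tcp_pos"],s["wrist_force"])
E
python3 look.py 1
```

```text
2.9 [ 0.5416 -0.0362  0.1395] [-0.3547 -0.3042 -0.2888]
```

View pics/both1.png

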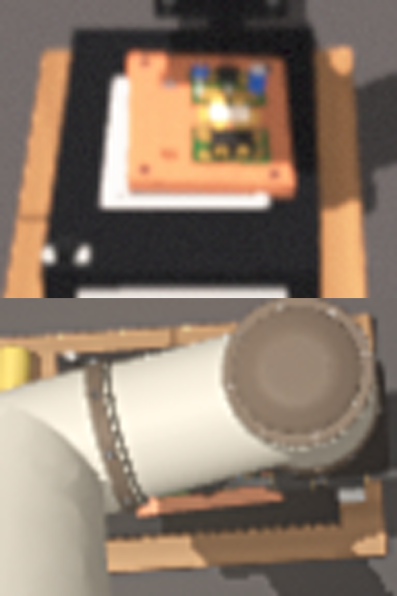

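Call:
move_arm --series '[[[0, 0, 0.02, 0, 0.1, -0.06, 0], [0, 0, 0, 0, 0.05, 0, 0], [0, 0, 0, 0, 0, 0, 0], [0, 0, 0, 0, 0, 0, 0]]]'

```text
time_s: 3.4
tcp_pos: [0.5427, -0.0261, 0.1379]
ee_rot: [[0.009, -0.038, 0.999], [-0.001, 0.999, 0.038], [-1.0, -0.002, 0.009]]
wrist_force: [-0.6, 0.2, 0.4]
gripper_width: 0.005
```

Call:
move_arm --series '[[[0, 0, 0, 0, 0.05, 0, 0], [0, 0, 0, 0, 0.0, 0, 0], [0, 0, 0, 0, 0, 0, 0]]]'

```text
time_s: 3.78
tcp_pos: [0.5427, -0.0229, 0.1379]
ee_rot: [[0.009, -0.039, 0.999], [-0.001, 0.999, 0.039], [-1.0, -0.002, 0.009]]
wrist_force: [-0.2, -1.1, 0.7]
gripper_width: 0.008
```

Call:
move_arm --series '[[[0, 0, 0, 0, 0.05, 0, 0], [0, 0, 0, 0, 0.0, 0, 0], [0, 0, 0, 0, 0, 0, 0]]]'

```text
time_s: 4.15
tcp_pos: [0.5427, -0.0197, 0.1379]
ee_rot: [[0.009, -0.038, 0.999], [-0.002, 0.999, 0.038], [-1.0, -0.002, 0.009]]
wrist_force: [-0.9, 0.4, 0.1]
gripper_width: 0.006
```

Call:
move_arm --series '[[[0, 0, 0, 0, 0.04, 0, 0], [0, 0, 0, 0, 0.0, 0, 0]]]'

```text
time_s: 4.4
tcp_pos: [0.5427, -0.0172, 0.1379]
ee_rot: [[0.009, -0.038, 0.999], [-0.002, 0.999, 0.038], [-1.0, -0.002, 0.009]]
wrist_force: [-0.5, -0.5, 0.1]
gripper_width: 0.006
```

Call:
move_arm --series '[[[0, 0, 0, 0, 0.04, 0, 0], [0, 0, 0, 0, 0.0, 0, 0]]]'

```text
time_s: 4.65
tcp_pos: [0.5427, -0.0146, 0.1379]
ee_rot: [[0.009, -0.038, 0.999], [-0.001, 0.999, 0.038], [-1.0, -0.002, 0.009]]
wrist_force: [-0.9, 1.0, 0.8]
gripper_width: 0.001
```

```bash
python3 look.py 2
python3 - <<'E'
from fit import *
for t in (0,1,2):
    print(fit({"side":np.load(f"side{t}.npz")["im"]},[.557,.0632,2.3],[-.0115,-.0055,3.2]))
E
```

```text
4.75 [ 0.5426 -0.0147  0.1378] [ 0.5453 -0.8928  0.2699]
(array([556.7703,  63.2175,   2.3488, -11.67  ,  -5.3698,   3.1073]), np.float64(4.2576446533203125))
(array([556.7923,  63.2833,   2.4187,  -9.9845,  -5.2455,   4.4866]), np.float64(7.761942386627197))
(array([556.802 ,  63.2198,   2.3471,  -9.2584,  -5.5117,   3.4296]), np.float64(9.363738059997559))
```

Call:
move_arm --series '[[[0, 0, 0, 0, 0.04, 0, 0], [0, 0, 0, 0, 0.0, 0, 0]]]'

```text
time_s: 5.0
tcp_pos: [0.5426, -0.0122, 0.1379]
ee_rot: [[0.009, -0.038, 0.999], [-0.001, 0.999, 0.038], [-1.0, -0.002, 0.009]]
wrist_force: [0.7, -0.6, -0.0]
gripper_width: 0.001
```

Call:
move_arm --series '[[[0, 0, 0, 0, 0.04, 0, 0], [0, 0, 0, 0, 0.0, 0, 0]]]'

```text
time_s: 5.25
tcp_pos: [0.5424, -0.0102, 0.1378]
ee_rot: [[0.008, -0.038, 0.999], [-0.003, 0.999, 0.038], [-1.0, -0.003, 0.008]]
wrist_force: [-0.3, -0.5, 0.0]
gripper_width: 0.004
```

```bash
python3 look.py 3
```

```text
5.35 [ 0.5424 -0.0102  0.1378] [-0.4136 -1.3304  0.1101]
```

View pics/side3.png

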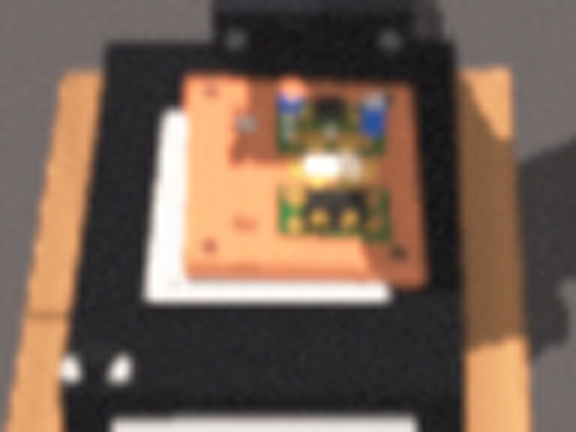

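Call:
move_arm --series '[[[0, 0, 0, 0, 0.04, 0, 0], [0, 0, 0, 0, 0.0, 0, 0]]]'

```text
time_s: 5.6
tcp_pos: [0.5419, -0.0083, 0.1378]
ee_rot: [[0.007, -0.038, 0.999], [-0.003, 0.999, 0.038], [-1.0, -0.004, 0.006]]
wrist_force: [0.0, -0.5, -0.4]
gripper_width: 0.003
```

```bash
python3 look.py 4
python3 - <<'E'
import numpy as np,cv2
from scipy.ndimage import shift
a=np.load("side0.npz")["im"].astype(float)
# track amplifier/near part of plate by template edge profile
for t in (1,2,3,4):
    b=np.load(f"side{t}.npz")["im"].astype(float)
    for nm,sl in (("nearL",(slice(226,240),slice(222,234))),("nearR",(slice(228,242),slice(246,256)))):
        A=a[sl].mean(1)[:,2];B=b[sl].mean(1)[:,2]
        print(t,nm,np.round(A).astype(int),np.round(B).astype(int))
    f,w=cv2.phaseCorrelate(a[205:245,218:262].mean(-1),b[205:245,218:262].mean(-1)),0
    print(f)
E
```

```text
5.7 [ 0.5419 -0.0083  0.1378] [ 0.1866 -1.9961  0.1723]
1 nearL [116 120 122 122 122 122 112  99 104 138 202 238 224 128] [121 126 129 127 127 128 119 104 109 145 212 243 231 134]
1 nearR [ 95 111 116 116 116 107 100 123 165 182 166  98  44  39] [ 90 114 123 123 123 113 105 129 173 188 172 102  48  42]
((0.4552642260361708, 0.04498827462158417), 0.7960643831418379)
2 nearL [116 120 122 122 122 122 112  99 104 138 202 238 224 128] [122 126 129 127 127 128 118 104 110 144 211 243 230 133]
2 nearR [ 95 111 116 116 116 107 100 123 165 182 166  98  44  39] [ 65  76  80  82  88  90  95 124 170 187 173 103  47  43]
((0.6096157905972461, 0.08928277150400277), 0.7899075824007323)
3 nearL [116 120 122 122 122 122 112  99 104 138 202 238 224 128] [120 126 128 127 127 128 120 103 107 142 211 243 230 133]
3 nearR [ 95 111 116 116 116 107 100 123 165 182 166  98  44  39] [ 63  73  79  81  86  87  86 103 149 177 169 102  48  42]
((0.4062159553327582, 0.09704768773717376), 0.8146166652906239)
4 nearL [116 120 122 122 122 122 112  99 104 138 202 238 224 128] [120 122 127 128 127 128 124 112 104 124 172 216 221 132]
4 nearR [ 95 111 116 116 116 107 100 123 165 182 166  98  44  39] [ 59  69  81  84  86  88  86  88 109 147 159 101  48  43]
((0.35535012413423317, 0.4166590537836541), 0.7909321128384486)
```

Call:
move_arm --series '[[[0, 0, 0, 0.01, 0.045, 0, 0], [0, 0, 0, 0, 0.0, 0, 0]]]'

```text
time_s: 5.95
tcp_pos: [0.5421, -0.0059, 0.1378]
ee_rot: [[0.005, -0.038, 0.999], [-0.004, 0.999, 0.038], [-1.0, -0.004, 0.005]]
wrist_force: [-1.4, -2.0, 0.7]
gripper_width: 0.006
```

```bash
python3 look.py 5
cat > mv.py <<'E'
import sys
import numpy as np
a=np.load("side0.npz")["im"].astype(float)
b=np.load(f"side{sys.argv[1]}.npz")["im"].astype(float)
for nm,r0,r1,c0,c1 in (("nearL",226,240,222,234),("nearR",228,243,246,256)):
    A=a[r0:r1,c0:c1].mean(1)[:,2];B=b[r0:r1,c0:c1].mean(1)[:,2];print(nm,A.round().astype(int),B.round().astype(int))
E
python3 mv.py 5
```

```text
6.05 [ 0.5421 -0.0059  0.1378] [-1.0713 -1.8143  1.2496]
nearL [116 120 122 122 122 122 112  99 104 138 202 238 224 128] [123 119 123 128 129 128 128 120 105 106 140 199 216 131]
nearR [ 95 111 116 116 116 107 100 123 165 182 166  98  44  39  40] [ 58  61  70  81  85  89  89  87 103 140 152  97  46  42  41]
```

Call:
move_arm --series '[[[0, 0, 0, 0, -0.3, 0, 0], [0, 0, 0, 0, -0.6, 0.3, 0], [0, 0, 0, -0.5, -0.8, 0.1, 0.5], [0, 0, 0, -0.5, -0.8, 0, 0.5], [0, 0, 0, -0.5, -0.8, 0, 0.5], [0, 0, 0, -0.5, -0.8, 0, 0.5], [0, 0, 0, -0.5, -0.8, 0, 0.5], [0, 0, 0, 0, 0, 0, 0.5]]]'

```text
time_s: 7.05
tcp_pos: [0.3894, -0.3109, 0.1633]
ee_rot: [[0.018, -0.038, 0.999], [-0.003, 0.999, 0.038], [-1.0, -0.004, 0.018]]
wrist_force: [-0.2, 1.1, 0.3]
gripper_width: 0.491
```

```bash
python3 look.py 6
cat > ft.py <<'E'
import sys
from fit import *
t=sys.argv[1];q0=[float(a) for a in sys.argv[2:5]];tl=float(sys.argv[5]) if len(sys.argv)>5 else 5.
for n,h in (("top",[.5588,.0609,2.2]),("side",[.5568,.0632,2.3])):
    im=np.load(f"{n}{t}.npz")["im"]
    p,f=fit({n:im},h,q0,tl);print(n,p,round(float(f),2))
    y=np.radians(p[5]);c,s=np.cos(y),np.sin(y)
    k=np.cos(np.radians(tl))
    print("  round err",p[3]+22*c*k-34*s-22,p[4]+22*s*k+34*c-34,"slot err",p[3]+22*c*k+34*s-22,p[4]+22*s*k-34*c+34)
    show(n,im,p,f"pics/fit_{n}{t}.png",(236,225) if n=="side" else (224,189),tilt=tl)
E
python3 ft.py 6 -.011 -.002 1.5;python3 ft.py 0 -.0115 -.006 3
```

```text
7.15 [ 0.3913 -0.309   0.1635] [ 1.2096  0.1908 -1.1165]
top [559.197   61.1072   2.4156 -10.8326  -1.4942   1.521 ] 3.61
  round err -11.82653479739102 -0.9244649957304603 slot err -10.021638980760816 -0.9005074746149688
side [556.9549  63.2852   2.3617 -11.4855  -1.364    1.7961] 4.55
  round err -12.645655144236173 -0.693837658738687 slot err -10.514357637833172 -0.6604292382728261
top [559.0416  60.9915   2.2537 -11.1781  -6.6235   2.704 ] 3.78
  round err -12.890224520019649 -5.627434121506646 slot err -9.682291132287554 -5.551724058022536
side [556.7998  63.2607   2.3965 -11.66    -5.5468   3.0795] 4.22
  round err -13.601923492755772 -4.418485363458554 slot err -9.94882210847795 -4.320288360700005
```

View pics/both6.png

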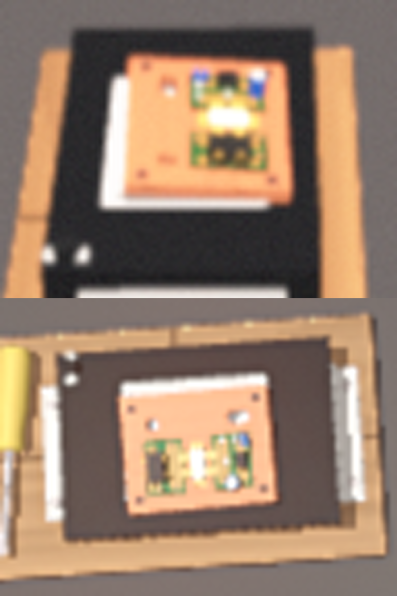

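Call:
move_arm --series '[[[0, 0.05, 0, 0, 0.8, 0, 0.8], [0, 0.03, 0, 0, 0.8, 0, 0.8], [0, 0.03, 0, 0.2, 0.8, 0, 0.8], [0, 0, 0, 0.3, 0.8, 0, 0.8], [0, 0, 0, 0.3, 0.8, 0, 0.8], [0, 0, 0, 0.2, 0.8, 0, 0.8], [0, 0, 0, 0.1, 0.6, 0, 0.8], [0, 0, 0, 0, 0.3, 0, 0.8], [0, 0, 0, 0, 0, 0, 0.8], [0, 0, 0, 0, 0, 0, 0.8]]]'

```text
time_s: 8.4
tcp_pos: [0.4632, 0.0552, 0.1651]
ee_rot: [[0.015, -0.063, 0.998], [0.0, 0.998, 0.063], [-1.0, -0.001, 0.015]]
wrist_force: [0.9, -0.2, 0.5]
gripper_width: 0.799
```

Call:
move_arm --series '[[[0, 0.1, -0.15, 0.1, 0, -0.2, 0.8], [0, 0, 0, 0.1, 0, -0.2, 0.8], [0, 0, 0, 0, 0, -0.07, 0.8], [0, 0, 0, 0, 0, 0, 0.8]]]'

```text
time_s: 8.9
tcp_pos: [0.4758, 0.0534, 0.1341]
ee_rot: [[-0.001, -0.038, 0.999], [-0.001, 0.999, 0.038], [-1.0, -0.001, -0.001]]
wrist_force: [0.4, -0.3, 0.3]
gripper_width: 0.801
```

Call:
move_arm --series '[[[0, 0, 0.02, 0.1, 0.004, 0.02, 0.8], [0, 0, 0, 0.08, 0.003, 0, 0.8], [0, 0, 0, 0.04, 0.002, 0, 0.8], [0, 0, 0, 0, 0, 0, 0.8]]]'

```text
time_s: 9.4
tcp_pos: [0.4895, 0.0537, 0.1357]
ee_rot: [[-0.002, -0.041, 0.999], [-0.001, 0.999, 0.041], [-1.0, -0.001, -0.002]]
wrist_force: [-1.0, -0.5, -0.3]
gripper_width: 0.803
```

Call:
move_arm --series '[[[0, 0, 0, 0.04, 0.002, 0, 0.8], [0, 0, 0, 0, 0, 0, 0.8]]]'

```text
time_s: 9.65
tcp_pos: [0.49, 0.0535, 0.1355]
ee_rot: [[-0.006, -0.041, 0.999], [-0.002, 0.999, 0.041], [-1.0, -0.001, -0.007]]
wrist_force: [-0.8, 0.4, -0.3]
gripper_width: 0.802
```

Call:
move_arm --series '[[[0, 0, 0, 0.04, 0.002, 0, 0.8], [0, 0, 0, 0, 0, 0, 0.8]]]'

```text
time_s: 9.9
tcp_pos: [0.4908, 0.0534, 0.1354]
ee_rot: [[-0.011, -0.042, 0.999], [-0.003, 0.999, 0.042], [-1.0, -0.002, -0.011]]
wrist_force: [-1.2, 0.7, 0.7]
gripper_width: 0.799
```

```bash
python3 look.py 7
```

```text
10.0 [0.4909 0.0534 0.1354] [-3.1174  0.639   1.6497]
```

View pics/both7.png

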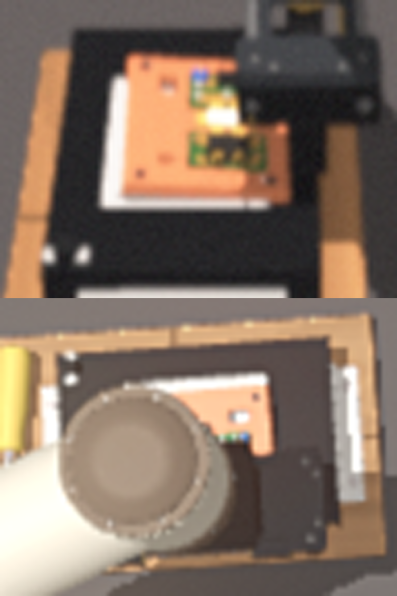

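Call:
move_arm --series '[[[0, -0.06, 0, 0.06, 0.003, 0, 0.8], [0, -0.03, 0, 0.05, 0.003, 0, 0.8], [0, 0, 0, 0, 0, 0, 0.8]]]'

```text
time_s: 10.38
tcp_pos: [0.494, 0.0529, 0.1348]
ee_rot: [[-0.006, -0.041, 0.999], [-0.005, 0.999, 0.041], [-1.0, -0.005, -0.007]]
wrist_force: [-1.7, 0.6, 1.3]
gripper_width: 0.799
```

```bash
python3 look.py 8
```

```text
10.475 [0.4941 0.0529 0.1348] [-3.6678  1.1032  2.2679]
```

View pics/side8.png

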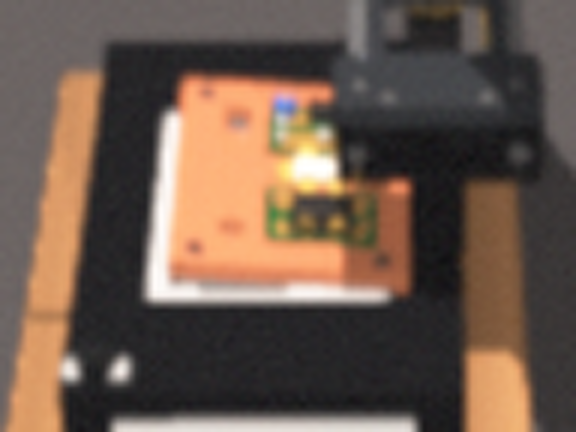

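Call:
move_arm --series '[[[0, -0.05, 0, 0.05, 0.005, 0.01, 0.8], [0, -0.02, 0, 0.05, 0.005, 0.01, 0.8], [0, 0, 0, 0, 0, 0, 0.8]]]'

```text
time_s: 10.85
tcp_pos: [0.4975, 0.0525, 0.1347]
ee_rot: [[-0.004, -0.04, 0.999], [-0.007, 0.999, 0.04], [-1.0, -0.007, -0.004]]
wrist_force: [-2.1, 1.1, 1.0]
gripper_width: 0.798
```

```bash
python3 look.py 9
```

```text
10.95 [0.4975 0.0525 0.1347] [-2.1871 -0.1278  0.4488]
```

View pics/side9.png

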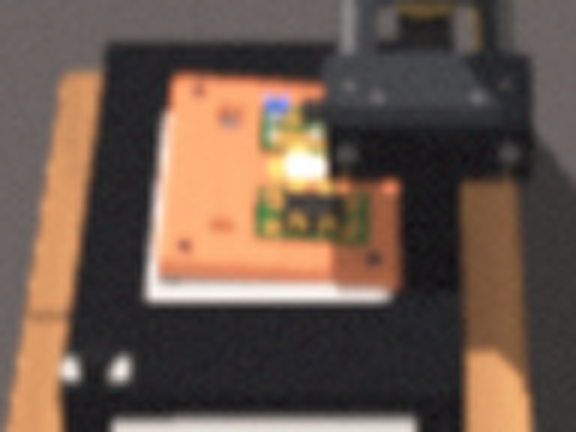

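Call:
move_arm --series '[[[0, -0.05, 0, 0.05, 0.005, 0.01, 0.8], [0, 0, 0, 0.02, 0.005, 0.01, 0.8], [0, 0, 0, 0, 0, 0, 0.8]]]'

```text
time_s: 11.32
tcp_pos: [0.5008, 0.0525, 0.1351]
ee_rot: [[0.001, -0.038, 0.999], [-0.008, 0.999, 0.038], [-1.0, -0.008, 0.0]]
wrist_force: [-3.0, 0.1, 0.7]
gripper_width: 0.801
```

```bash
python3 look.py 10
```

```text
11.425 [0.5008 0.0526 0.1352] [-3.1305  0.0715 -0.2565]
```

View pics/side10.png

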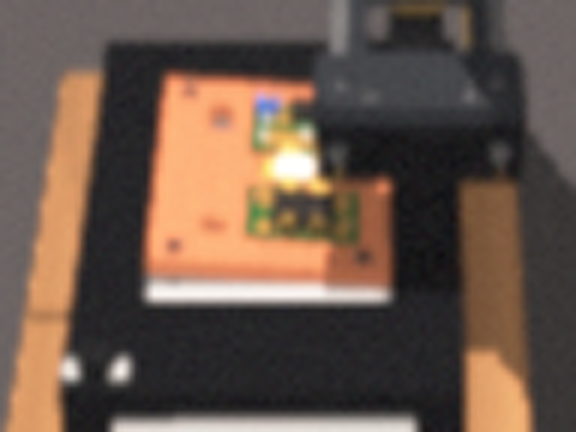

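Call:
move_arm --series '[[[0, 0, 0, -0.3, 0, 0, 0.8], [0, 0, 0, -0.6, -0.2, 0.1, 0.8], [0, 0, 0, -0.4, -0.8, 0.2, 0.5], [0, 0, 0, 0, -0.9, 0.1, 0], [0, 0, 0, 0, -0.9, 0, 0], [0, 0, 0, 0, -0.9, 0, 0], [0, 0, 0, 0, -0.7, 0, 0], [0, 0, 0, 0, 0, 0, 0]]]'

```text
time_s: 12.42
tcp_pos: [0.4368, -0.2174, 0.1676]
ee_rot: [[0.047, -0.048, 0.998], [-0.008, 0.999, 0.049], [-0.999, -0.01, 0.046]]
wrist_force: [0.4, -0.3, 0.2]
gripper_width: 0.202
```

```bash
python3 look.py 11; python3 ft.py 11 -.001 -.002 0
```

```text
12.525 [ 0.4362 -0.2153  0.1673] [-0.4335 -0.113   0.036 ]
top [558.5935  60.5172   0.9569   0.6278  -5.0428   0.5238] 35.07
  round err 0.23231455922754662 -4.843855331865328 slot err 0.8539687036640586 -4.8410136998788005
side [556.2285  63.2228   2.2784   0.9062  -4.9808   0.4007] 6.31
  round err 0.5841892541126974 -4.82835094864776 slot err 1.059708252936293 -4.826688293628173
```

View pics/both11.png

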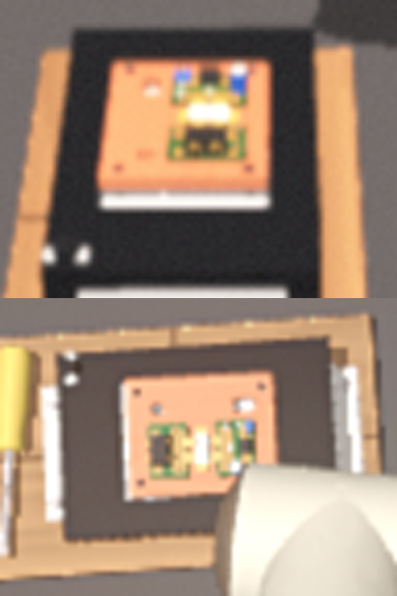

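Call:
move_arm --series '[[[0, 0.17, -0.05, 0.5, 0, 0, 0], [0, 0.17, 0, 0.6, 0.5, 0, 0], [0, 0, 0, 0.6, 0.7, 0, 0], [0, 0, 0, 0.3, 0.7, 0, 0], [0, 0, 0, 0, 0.3, 0, 0], [0, 0, 0, 0, 0, 0, 0], [0, 0, 0, 0, 0, 0, 0]]]'

```text
time_s: 13.4
tcp_pos: [0.5631, -0.0707, 0.1695]
ee_rot: [[0.008, -0.057, 0.998], [-0.008, 0.998, 0.057], [-1.0, -0.009, 0.007]]
wrist_force: [-0.6, 0.3, -0.2]
gripper_width: 0.004
```

Call:
move_arm --series '[[[0.05, 0.04, -0.12, 0.06, 0.35, -0.1, 0], [0, 0, 0, 0, 0.2, -0.25, 0], [0, 0, 0, 0, 0, -0.18, 0], [0, 0, 0, 0, 0, 0, 0]]]'

```text
time_s: 13.9
tcp_pos: [0.5657, -0.0388, 0.1359]
ee_rot: [[0.002, -0.038, 0.999], [-0.002, 0.999, 0.038], [-1.0, -0.002, 0.002]]
wrist_force: [0.2, -0.2, -0.4]
gripper_width: 0.012
```

Call:
move_arm --series '[[[0, 0, 0.01, 0, 0.2, 0, 0], [0, 0, 0, 0, 0.12, 0, 0], [0, 0, 0, 0, 0.05, 0, 0], [0, 0, 0, 0, 0, 0, 0]]]'

```text
time_s: 14.4
tcp_pos: [0.5661, -0.0157, 0.1367]
ee_rot: [[0.004, -0.039, 0.999], [-0.002, 0.999, 0.039], [-1.0, -0.002, 0.003]]
wrist_force: [-0.4, -0.2, 0.4]
gripper_width: 0.009
```

Call:
move_arm --series '[[[0.02, 0, 0, 0, 0.05, 0, 0], [0, 0, 0, 0, 0.04, 0, 0], [0, 0, 0, 0, 0, 0, 0]]]'

```text
time_s: 14.78
tcp_pos: [0.5662, -0.0101, 0.137]
ee_rot: [[0.004, -0.039, 0.999], [0.001, 0.999, 0.039], [-1.0, 0.001, 0.004]]
wrist_force: [0.4, -0.0, -0.2]
gripper_width: 0.004
```

```bash
python3 look.py 12
```

```text
14.875 [ 0.5662 -0.0102  0.1369] [-0.1255  0.5244  0.1749]
```

View pics/side12.png

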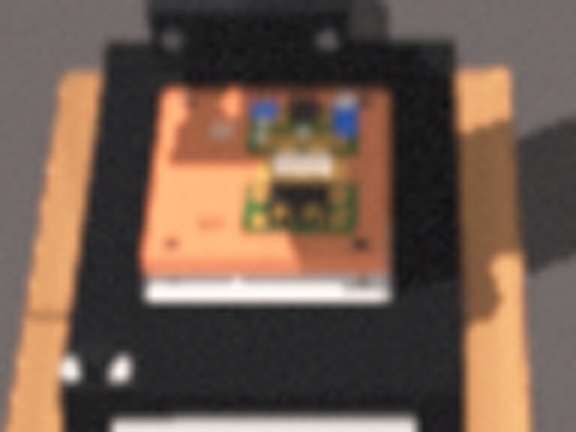

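Call:
move_arm --series '[[[0, 0, 0, 0, 0.045, -0.02, 0], [0, 0, 0, 0, 0.03, 0, 0], [0, 0, 0, 0, 0, 0, 0]]]'

```text
time_s: 15.25
tcp_pos: [0.5662, -0.0069, 0.136]
ee_rot: [[0.004, -0.039, 0.999], [-0.001, 0.999, 0.039], [-1.0, -0.001, 0.003]]
wrist_force: [0.0, 0.6, -0.3]
gripper_width: 0.004
```

```bash
python3 look.py 13
```

```text
15.35 [ 0.5661 -0.0068  0.136 ] [-1.297   0.0124 -1.0335]
```

View pics/side13.png

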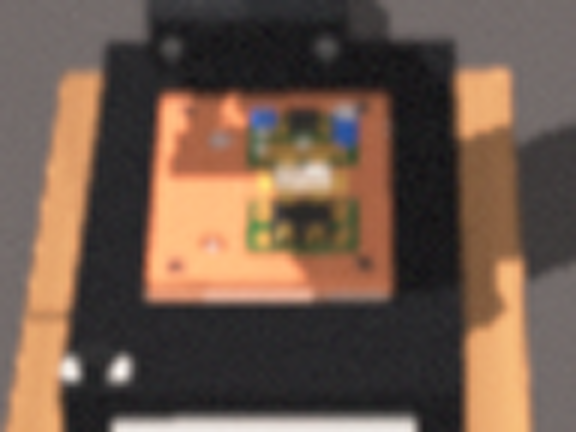

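It appears to have dropped: the near edge now covers the pad, with the pin visible in the hole at about (212,242). I'll back off and check.

Call:
move_arm --series '[[[0, 0, 0, 0, -0.3, 0, 0], [0, 0, 0, 0, -0.6, 0.2, 0], [0, 0, 0, -0.3, -0.8, 0.2, 0], [0, 0, 0, -0.4, -0.8, 0, 0], [0, 0, 0, -0.4, -0.8, 0, 0], [0, 0, 0, -0.4, -0.8, 0, 0], [0, 0, 0, -0.4, -0.8, 0, 0], [0, 0, 0, 0, -0.4, 0, 0], [0, 0, 0, 0, 0, 0, 0], [0, 0, 0, 0, 0, 0, 0]]]'

```text
time_s: 16.6
tcp_pos: [0.4456, -0.3376, 0.16]
ee_rot: [[0.006, -0.037, 0.999], [0.001, 0.999, 0.037], [-1.0, 0.0, 0.006]]
wrist_force: [-0.7, 0.1, 0.0]
gripper_width: 0.004
```

```bash
python3 look.py 14; python3 ft.py 14 0 0 0 0
python3 - <<'E'
from fit import *
for n in("top","side"):
    C=cloud(n,np.load(f"{n}14.npz")["d"]).reshape(-1,3)
    h=np.radians(2.3);L=(C-[.559,.061,0])@np.array([[np.cos(h),-np.sin(h),0],[np.sin(h),np.cos(h),0],[0,0,1]])
    m=(abs(L[:,0])<.042)&(abs(L[:,1])<.053)&((L[:,0]>.014)|(abs(L[:,1])>.046))&(abs(L[:,2]-.07)<.012)
    A=np.c_[L[m,:2],np.ones(m.sum())];k=np.linalg.lstsq(A,L[m,2],rcond=None)[0]
    print(n,m.sum(),"slopes deg",np.degrees(k[:2]),"z",k[2])
E
```

```text
16.7 [ 0.446  -0.3371  0.1602] [-0.3549 -0.5925 -0.0285]
top [565.3857  56.8676   1.549   -6.145    3.1481   1.3428] 2.82
  round err -6.9477813319067145 3.654275196832444 slot err -5.354306653041114 3.672948066157698
side [555.7916  63.3304   2.126    1.0712  -3.6721   1.2073] 2.91
  round err 0.3499657741398927 -3.2160587038067696 slot err 1.7827379261952068 -3.200962645492936
top 346 slopes deg [0.0226 0.1848] z 0.07027844625403097
side 413 slopes deg [-0.2826  0.4035] z 0.07011614125699524
```

View pics/both14.png

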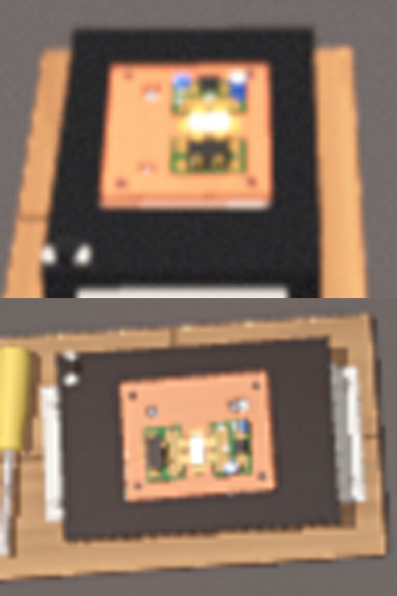

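```bash
python3 -c "
from station import r
print(r.finish_job())"
```

```text
the job is handed in; nothing more can be done
None
```

The plate is seated flat on the heat sink with both pins in their openings, and I handed the job in at about 16.7 s of the 58 s allowed. No verdict comes back.

**What I did:** I pushed the plate's -y edge with closed fingertips to correct its sideways position. I then pushed its -x edge with two spread fingers, which took out most of the turn and slid it over the pins. That push let it slip about 4 mm back towards -y, and the slot side dropped first. A second short nudge on the -y edge dropped the round hole onto its pin.

**What the last checks showed:**
- **Height and flatness:** the depth images put the plate's top at 70.1 to 70.3 mm (70 mm when seated) and its tilt below 0.5 degrees. It could not lie that low and flat unless both pins were in their openings.
- **Position:** the plate covers the grey pad. The top-camera fit puts it within about 1 mm and 0.6 degrees of the heat-sink pose measured earlier.
- **Contacts:** the arm was standing clear at the end, and wrist force readings stayed below about 5 N throughout. I steered clear of the soldered parts and the other things on the bench, but did not measure afterwards that none had shifted.

**What disagreed:** the last fit of the plate relative to the pad gave hole errors of 3 to 7 mm, different between the two cameras. I discounted it because the plate now hides the pad that the fit uses as its reference.

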